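Hold the new cleat against the sprung pusher board

TASK

The spring-fed shelf lane on the shop counter needs a new wooden cleat: take the long-nosed cleat, set it flat on the counter in front of the lane, slide its nose straight through the slot in the lane's front sill and press it against the sprung pusher board behind. Push steadily with about 10 N (the weight of a one-kilo bag), never driving the board near the end of its travel, hold that for two to three seconds and finish still holding the push, with the fingers on the cleat and only the cleat touching the board, so that the shopkeeper can screw it on from behind. Leave the short-nosed cleat and everything else on the counter where it is.

Things in the scene. Friction and masses are not known exactly. Their poses are not given: they have to be found in the camera images.
- cleat: The cleat to hold: brown wood, about 0.16 kg. Block 80 long (its x) x 44 wide (y) x 44 mm high, with a narrower nose 60 long x 34 wide x 44 mm high on its +x end. Origin: underside, under the middle of the 80 mm block; x points along the nose, z up. Grip the block across its 44 mm width, from above.
- cleat_nose (a point): Centre of the cleat's nose end face: 100 mm along x from the cleat's origin, 22 mm above its underside.
- lane: Shelf lane, pale wood, fixed, 244 mm wide. Origin on the counter below the middle of the pusher board's front face at rest; x is the push direction into the lane, y across, z up. Front sill (46 mm high) at x = -25 to 0 mm, with a slot 39 mm wide, open above, bare counter as floor, centred on y = 0. Side rails 40 mm high at y = +-113; back rail 60 mm high at x = 75 to 95 mm.
- pusher (a joint): Travel of the sprung plywood pusher board (200 mm wide, 12 mm thick, 80 mm high) just behind the sill, in m: 0 at rest (front face in line with the sill's rear face), growing as it is pushed along the lane's +x, end of travel at 0.050. Linear return spring, 500 N/m without preload: 10 N at 0.020 (20 mm).
- pusher_face (a point): Middle of the pusher board's front face, 42 mm above the counter; moves with the board.
- short_cleat: Bystander that looks like the cleat, same wood and block, but its nose is only 20 mm long (100 mm overall). Origin and axes as for the cleat. The two may change places.
- screwdriver: Bystander: screwdriver lying on the counter beyond the lane; origin near its middle.
- screw_bowl: Bystander: small steel bowl, 70 mm across, 35 mm high; origin under its centre.
- sweet_jar: Bystander: clear jar with blue lid, 110 mm across, 190 mm high; origin under its centre.
- can: Bystander: food can, 74 mm across, 110 mm high; origin under its centre.
- tub: Bystander: white open plastic tub, 70 mm across, 70 mm high; origin under its centre.
- soap: Bystander: flat carton 90 x 60 x 30 mm; origin under its centre.
There are look-alikes about, which are no part of the job. What is shaped like the cleat but pink or purple is not meant.

How it is judged:
By the outcome, as a careful person would: the job done as asked, in the order asked, and still so for the second after the job is handed in, while the arm keeps its last pose, push and grip.
It also fails if it takes over 48 s, if anything falls off the work surface, if the arm or the gripper's body presses on something with over 40 N, if the wrist force passes 120 N, or if a joint passes its speed limit or range.

ROBOT

A 7-joint arm with a two-finger parallel gripper is mounted at the origin on the work surface. World frame = base frame: x ahead of the robot, y to its left, z up, the work surface at z = 0. Lengths are in m, angles in rad, forces in N, time in s.
With the tool pointing down it reaches from about 0.4 to 0.875 m from the base axis. Payload 19.3 kg.
Tool frame: the origin (TCP) lies at the very end of the fingers, on their centre line; the grasp point (between the pads) lies 19 mm behind it; z points along the fingers, y is the line along which they close (so a half turn about z gives the same grasp; the last joint's range is limited). The gripper opens to 85 mm and grips with 20 to 120 N. Pads are 22 mm wide; open, the fingers measure 114 mm over their backs; the gripper's body (76 mm by 85 mm) begins 54 mm behind the grasp point. The pads swing forward as they close: fully open they stand 13 mm farther back than shut.
Start: joints at [1.062, 0.521, -0.036, 1.599, 0.021, 1.021, -0.113], TCP at [0.266, -0.566, 0.231] pointing down, gripper open.
Joint ranges: [-2.91, 2.91], [-0.3, 2.13], [-1.5, 1.42], [0.17, 2.43], [-1.26, 4.41], [0.16, 1.93], [-2.52, 2.52]. Speed limits (rad/s): [1.89, 1.89, 2.39, 2.39, 3.01, 3.01, 3.01].

INTERFACE

Orientations are given as [roll, pitch, yaw] about the fixed x, y, z axes, in that order (R = Rz(yaw) Ry(pitch) Rx(roll)).
In Python, from workcell import observe, grab_frame, job_done gives the robot as it stands.
- The arm moves only by the tool move_arm, never from a script. Its argument "plan" is a list that holds one entry, the list of rows, each a list of 7 numbers: the shift along the tool's x, y, z each as a share of 0.02 m, from -1 to 1, then the turn, a rotation vector about the tool's x, y, z each as a share of 6 degrees, from -1 to 1, then the opening, from -1 (shut) to 1 (fully open). A call has exactly 10 rows; each row shifts and turns the commanded pose from where the row before left it, along the tool's axes as they then stand; what a row does not reach is not made up. A row lasts 1/10 s, in which the tool goes at most 50 mm and 8.59 degrees, less where a joint would pass 70% of its speed; a pose out of reach is approached as far as the arm can. A call with a number of a shift or a turn outside -1 to 1 is refused whole. A call with a gripper value outside its range is refused whole. The fingers move at their own pace and stop on an object; "grip_force" is the grip in N (left out, the last holds). Time passes only in rows, so rows that do not move let the fingers close, or fill a call up. It gives the time, the measured TCP pose, the force, the opening and the grip force at its end, in the units of the state.
- observe(): the state, without advancing time (a new reading comes with each control period).
- grab_frame(name): name is "scene" or "top"; returns a dict with "color" (420x560x3 uint8, red, green, blue), "intrinsics" (3x3 intrinsics, pixels), "position" and "orientation" of the camera in the world. Camera axes: x right, y down, z forward; pixel columns grow to the right and rows downward; lengths in m; the calibration is good to about 2 mm. A picture is of the moment at which its call begins. There is no depth.
- job_done(): hands the job in; it is judged then, once.
The state is a dict: "clock": time; "qpos": joint angles; "qd": joint speeds; "joint_efforts": joint torques, N m; "position": TCP position; "tool_rot": TCP orientation; "force": force on the tool from outside, world axes, zero at the start; "moment": the same for the moment, N m; "grip_width": finger opening in m; "finger_force": force on a finger pad.
Only numpy, scipy, OpenCV 4.12 (cv2) and the standard library are available. Lean on these libraries where they do the work, as an engineer would, in place of code of your own. Each camera call takes 0.05 s, during which the arm holds its last target. There are 200 camera calls.

## Working session

There is one attempt and no reset: what is moved stays moved. The work goes in short steps, Python scripts to look and compute and a tool call to move; the robot and the scene stay as the last step left them, time stands still between calls to the robot, and variables do not carry over. Pictures are saved under pics/ and viewed, at most 10 in all, crops included, and the job is handed in when it is done.

Besides the shell and the picture viewer there is one more tool, called after "Emit:" as name(argument=value, ...) on one line, values as JSON. move_arm: Moves the arm, as the interface text tells. Shift numbers are shares of 0.02 m and turn numbers shares of 6 degrees, none past 1 either way. Its arguments: {"type":"object","properties":{"plan":{"type":"array"},"grip_force":{"type":"number"}},"required":["plan"]}

```bash
mkdir -p pics; ls
cat > h.py <<'E'
import numpy as np,cv2
from scipy.spatial.transform import Rotation as R
from workcell import observe,grab_frame,job_done
def rot(o):
    o=np.array(o,float)
    if o.shape==(3,3): return o
    return R.from_euler('xyz',o).as_matrix() if o.size==3 else R.from_quat(o).as_matrix()
def pix2w(f,u,v,z):
    d=rot(f['orientation'])@np.linalg.inv(f['intrinsics'])@np.array([u,v,1.])
    p=np.array(f['position']); return p+d*(z-p[2])/d[2]
def w2pix(f,p):
    c=np.array(f['intrinsics'])@(rot(f['orientation']).T@(np.array(p)-f['position'])); return c[:2]/c[2]
E
python3 - <<'E'
from h import *
import pickle
for n in('top','scene'):
    f=grab_frame(n); pickle.dump(f,open(n+'0.pkl','wb')); print(n,f['position'],f['orientation'],f['intrinsics'])
    cv2.imwrite(f'pics/{n}0.png',cv2.resize(f['color'][...,::-1],(800,600),interpolation=cv2.INTER_CUBIC))
print(observe())
E
```

```text
pics
top [ 0.40528166 -0.03484246  1.35230779] [-3.02784939 -0.0122644  -1.55405586] [[468.43352181   0.         289.48306889]
 [  0.         468.43352181 204.25687025]
 [  0.           0.           1.        ]]
scene [0.91073916 0.38633719 0.91600163] [-2.55397625  0.01572943  2.40962792] [[382.5142322    0.         279.05452258]
 [  0.         382.5142322  203.31826645]
 [  0.           0.           1.        ]]
{'clock': 0.1, 'qpos': array([ 1.06180302,  0.52197513, -0.03633487,  1.59992705,  0.02120872,
        1.02109611, -0.11274694]), 'qd': array([-0.00144766, -0.00103661,  0.00115342, -0.00226026, -0.00183795,
       -0.00185041, -0.00117518]), 'joint_efforts': array([ 4.98964000e-03, -9.28481770e+01,  1.98450431e+00, -3.70527184e+01,
        1.81495043e-02,  5.31596321e-03, -1.14343586e-04]), 'position': array([ 0.26537757, -0.56553971,  0.23077886]), 'tool_rot': array([-3.14057498e+00,  7.42374356e-05,  4.38845999e-01]), 'force': array([-0.81545968,  0.41934291,  0.27920069]), 'moment': array([-0.04197296,  0.00132834, -0.00782078]), 'finger_force': 0.0, 'grip_width': 0.0854740111180292}
```

View pics/top0.png

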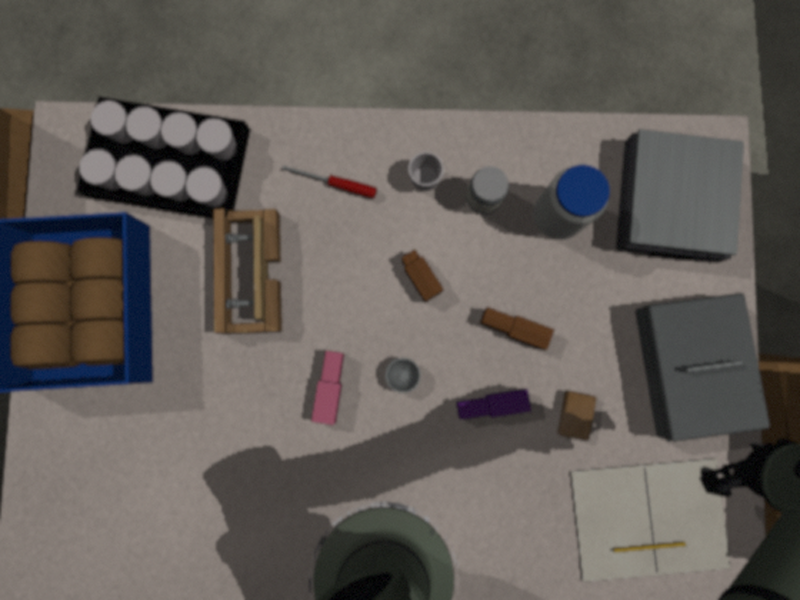

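View pics/scene0.png

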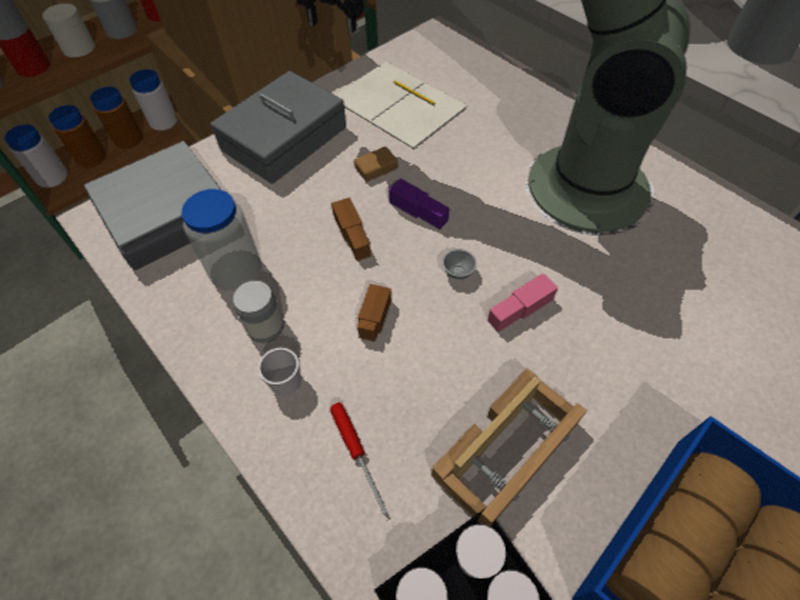

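The top view shows the long cleat at about (517,328), its nose pointing left. The short cleat is at (421,275). The lane is at (246,270) with its slot on the right at about (273,270), so the push goes left. I'll enlarge both.

Run:
```python
from h import *
import pickle
f=pickle.load(open('top0.pkl','rb'));c=f['color'][...,::-1]
a=c[140:240,140:210]; b=c[205:255,325:395]
A=cv2.resize(a,None,fx=6,fy=6,interpolation=cv2.INTER_CUBIC)   # 420x600
B=cv2.resize(b,None,fx=5,fy=5,interpolation=cv2.INTER_CUBIC)  # 350x250
o=np.zeros((600,780,3),np.uint8);o[:,:420]=A;o[:250,430:780]=B
cv2.imwrite('pics/crop.png',np.clip(o*1.6,0,255).astype(np.uint8))
```

```text
(no output)
```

View pics/crop.png

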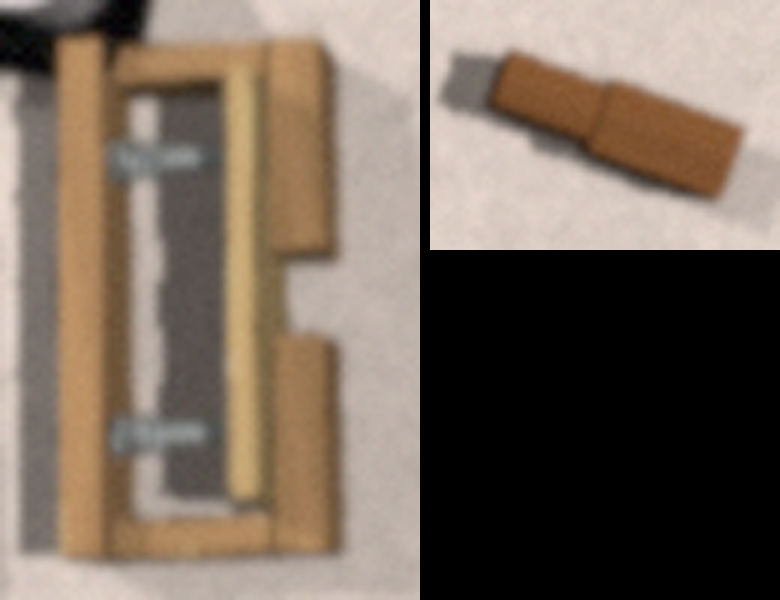

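```bash
cat > m.py <<'E'
from h import *
from scipy.optimize import least_squares
def fit(f,P,U,x0):
    P=np.array(P,float);U=np.array(U,float)
    def w(q):
        c,s=np.cos(q[2]),np.sin(q[2]); return np.c_[q[0]+c*P[:,0]-s*P[:,1],q[1]+s*P[:,0]+c*P[:,1],P[:,2]]
    r=lambda q:np.ravel([w2pix(f,p) for p in w(q)]-U)
    s=least_squares(r,x0,loss='soft_l1'); return s.x,r(s.x).reshape(-1,2)
un=lambda L,s,off:[((x+.5)/s-.5+off[0],(y+.5)/s-.5+off[1]) for x,y in L]
E
python3 - <<'E'
from m import *
import pickle
f=pickle.load(open('top0.pkl','rb'));np.set_printoptions(precision=4,suppress=True)
P=[(.095,-.122,.06),(.095,.122,.06),(.075,-.122,.06),(.075,.122,.06),(0,-.0195,.046),(0,.0195,.046),(-.025,-.0195,.046),(-.025,.0195,.046),(-.025,-.122,.046),(-.025,.122,.046)]
U=un([(58,38),(58,553),(104,38),(106,553),(275,252),(275,335),(327,250),(330,335),(322,42),(334,553)],6,(140,140))
q,r=fit(f,P,U,[.5,.3,1.57]);print('lane',q,np.degrees(q[2]));print(r.T)
P=[(.1,-.017,.044),(.1,.017,.044),(-.04,-.022,.044),(-.04,.022,.044),(.04,-.022,.044),(.04,.022,.044)]
U=un([(82,52),(60,103),(313,128),(290,197),(180,82),(160,148)],5,(325,205))
q,r=fit(f,P,U,[.4,-.2,1.4]);print('cleat',q,np.degrees(q[2]));print(r.T)
# others
for n,(u,v),z in [('short',(421,275),.044),('bowl',(401,375),.035),('tub',(425,170),.07),('can',(490,188),.11),('jar',(582,190),.19),('pinkTop',(330,388),.04),('purple',(493,404),.044),('sd',(350,186),.01)]:
    print(n,pix2w(f,u*.7,v*.7,z))
E
```

```text
lane [0.594  0.2454 1.6224] 92.95461458784108
[[ 0.5422  0.6415  0.0293 -0.0515 -0.2819 -0.1478 -0.0438 -0.3799  0.364
  -0.6106]
 [-0.0564  1.0375 -0.2786  0.7887  0.0507 -0.0543  0.0961 -0.3474 -0.8711
  -0.1707]]
cleat [ 0.4801 -0.2805  1.2332] 70.6549649410474
[[-0.6148 -0.2818  0.8073  0.3035  0.501  -0.6941]
 [-0.7041  0.4328 -0.2439  0.7359 -0.9548  0.563 ]]
short [ 0.5886 -0.0625  0.044 ]
bowl [ 0.392  -0.0267  0.035 ]
tub [ 0.7939 -0.0666  0.07  ]
can [ 0.7491 -0.19    0.11  ]
jar [ 0.7266 -0.3445  0.19  ]
pinkTop [0.3648 0.1104 0.04  ]
purple [ 0.3394 -0.2057  0.044 ]
sd [0.7752 0.0854 0.01  ]
```

Emit:
move_arm(plan=[[[0, 0, 0, 0, 0, -0.76, 1], [0, 0, 0, 0, 0, -0.76, 1], [0, 0, 0, 0, 0, -0.76, 1], [0, 0, 0, 0, 0, -0.76, 1], [0, 0, 0, 0, 0, -0.76, 1], [0, 0, 0, 0, 0, -0.76, 1], [0, 0, 0, 0, 0, -0.76, 1], [0, 0, 0, 0, 0, -0.76, 1], [0, 0, 0, 0, 0, -0.76, 1], [0, 0, 0, 0, 0, -0.75, 1]]], grip_force=50)

```text
clock: 1.1
position: [0.2654, -0.5656, 0.2309]
tool_rot: [-3.141, -0.001, 1.237]
force: [0.5, -0.3, 1.1]
grip_width: 0.0852
finger_force: 0.0
```

Emit:
move_arm(plan=[[[0.85, 0.27, 0, 0, 0, 0, 1], [0.85, 0.27, 0, 0, 0, 0, 1], [0.85, 0.27, 0, 0, 0, 0, 1], [0.85, 0.27, 0, 0, 0, 0, 1], [0.85, 0.27, 0, 0, 0, 0, 1], [0.85, 0.27, 0, 0, 0, 0, 1], [0.85, 0.27, 0, 0, 0, 0, 1], [0.85, 0.27, 0, 0, 0, 0, 1], [0.85, 0.27, 0, 0, 0, 0, 1], [0.85, 0.27, 0, 0, 0, 0, 1]]])

```text
clock: 2.1
position: [0.3739, -0.4213, 0.2314]
tool_rot: [3.142, -0.0, 1.234]
force: [0.7, -0.2, 0.1]
grip_width: 0.0853
finger_force: 0.0
```

Emit:
move_arm(plan=[[[0.85, 0.27, 0.7, 0, 0, 0, 1], [0.85, 0.27, 0.7, 0, 0, 0, 1], [0.85, 0.27, 0.7, 0, 0, 0, 1], [0.85, 0.27, 0.7, 0, 0, 0, 1], [0.85, 0.27, 0.7, 0, 0, 0, 1], [0.85, 0.27, 0.7, 0, 0, 0, 1], [0.85, 0.27, 0.7, 0, 0, 0, 1], [0.85, 0.27, 0.7, 0, 0, 0, 1], [0.85, 0.27, 0.7, 0, 0, 0, 1], [0.85, 0.27, 0.7, 0, 0, 0, 1]]])

```text
clock: 3.1
position: [0.4806, -0.2786, 0.0909]
tool_rot: [3.141, -0.0, 1.234]
force: [0.7, -0.3, 0.4]
grip_width: 0.0855
finger_force: 0.0
```

Run:
```python
from h import *
fs=[grab_frame('scene'),grab_frame('top')]
im=[]
p=observe()['position']
for f in fs:
    u,v=w2pix(f,[p[0],p[1],.04]).astype(int); c=f['color'][max(v-50,0):v+50,u-45:u+45,::-1]
    im.append(cv2.resize(c,(390,433),interpolation=cv2.INTER_CUBIC))
cv2.imwrite('pics/g.png',np.clip(np.hstack(im)*1.5,0,255).astype(np.uint8))
```

```text
(no output)
```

View pics/g.png

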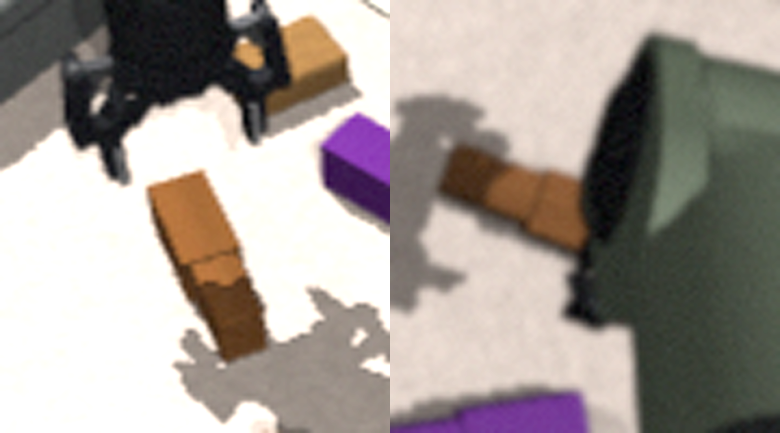

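The fingers straddle the block line in the scene crop: tips at about (120,180) and (255,140), block below them. I'll descend and grip.

Emit:
move_arm(plan=[[[0, 0, 0.42, 0, 0, 0, 1], [0, 0, 0.42, 0, 0, 0, 1], [0, 0, 0.42, 0, 0, 0, 1], [0, 0, 0.42, 0, 0, 0, 1], [0, 0, 0.42, 0, 0, 0, 1], [0, 0, 0.42, 0, 0, 0, 1], [0, 0, 0.42, 0, 0, 0, 1], [0, 0, 0.42, 0, 0, 0, 1], [0, 0, 0.42, 0, 0, 0, 1], [0, 0, 0, 0, 0, 0, 1]]])

```text
clock: 4.2
position: [0.4794, -0.2804, 0.0145]
tool_rot: [-3.14, -0.0, 1.234]
force: [-0.6, -0.1, 0.9]
grip_width: 0.0853
finger_force: 0.0
```

Emit:
move_arm(plan=[[[0, 0, 0, 0, 0, 0, -1], [0, 0, 0, 0, 0, 0, -1], [0, 0, 0, 0, 0, 0, -1], [0, 0, 0, 0, 0, 0, -1], [0, 0, 0, 0, 0, 0, -1], [0, 0, 0, 0, 0, 0, -1], [0, 0, 0, 0, 0, 0, -1], [0, 0, 0, 0, 0, 0, -1], [0, 0, 0, 0, 0, 0, -1], [0, 0, 0, 0, 0, 0, -1]]], grip_force=50)

```text
clock: 5.2
position: [0.4802, -0.2809, 0.0164]
tool_rot: [3.141, 0.0, 1.233]
force: [-0.7, 0.8, 7.3]
grip_width: 0.0433
finger_force: 51.6
```

Emit:
move_arm(plan=[[[0, 0, -0.45, 0, 0, 0, -1], [0, 0, -0.45, 0, 0, 0, -1], [0, 0, -0.45, 0, 0, 0, -1], [0, 0, -0.45, 0, 0, 0, -1], [0, 0, -0.45, 0, 0, 0, -1], [0, 0, -0.45, 0, 0, 0, -1], [0, 0, -0.45, 0, 0, 0, -1], [0, 0, -0.45, 0, 0, 0, -1], [0, 0, -0.45, 0, 0, 0, -1], [0, 0, -0.45, 0, 0, 0, -1]]])

```text
clock: 6.2
position: [0.4799, -0.2806, 0.1064]
tool_rot: [-3.142, -0.0, 1.234]
force: [0.1, 0.9, -1.7]
grip_width: 0.0429
finger_force: 51.0
```

Emit:
move_arm(plan=[[[0, 0, 0, 0, 0, -0.37, -1], [0, 0, 0, 0, 0, -0.37, -1], [0, 0, 0, 0, 0, -0.37, -1], [0, 0, 0, 0, 0, -0.37, -1], [0, 0, 0, 0, 0, -0.37, -1], [0, 0, 0, 0, 0, -0.37, -1], [0, 0, 0, 0, 0, -0.37, -1], [0, 0, 0, 0, 0, -0.37, -1], [0, 0, 0, 0, 0, -0.37, -1], [0, 0, 0, 0, 0, -0.37, -1]]])

```text
clock: 7.2
position: [0.4799, -0.2807, 0.1061]
tool_rot: [-3.142, 0.0, 1.623]
force: [-0.3, 0.9, -1.8]
grip_width: 0.0432
finger_force: 51.3
```

Emit:
move_arm(plan=[[[0.93, 0.35, 0, 0, 0, 0, -1], [0.93, 0.35, 0, 0, 0, 0, -1], [0.93, 0.35, 0, 0, 0, 0, -1], [0.93, 0.35, 0, 0, 0, 0, -1], [0.93, 0.35, 0, 0, 0, 0, -1], [0.93, 0.35, 0, 0, 0, 0, -1], [0.93, 0.35, 0, 0, 0, 0, -1], [0.93, 0.35, 0, 0, 0, 0, -1], [0.93, 0.35, 0, 0, 0, 0, -1], [0.93, 0.35, 0, 0, 0, 0, -1]]])

```text
clock: 8.2
position: [0.5407, -0.0906, 0.1061]
tool_rot: [-3.142, 0.0, 1.621]
force: [0.1, -0.2, -1.5]
grip_width: 0.0432
finger_force: 51.2
```

Emit:
move_arm(plan=[[[0.93, 0.35, 0, 0, 0, 0, -1], [0.93, 0.35, 0, 0, 0, 0, -1], [0.93, 0.35, 0, 0, 0, 0, -1], [0.93, 0.35, 0, 0, 0, 0, -1], [0.93, 0.35, 0, 0, 0, 0, -1], [0.93, 0.35, 0, 0, 0, 0, -1], [0.93, 0.35, 0, 0, 0, 0, -1], [0.93, 0.35, 0, 0, 0, 0, -1], [0.93, 0.35, 0, 0, 0, 0, -1], [0.93, 0.35, 0, 0, 0, 0, -1]]])

```text
clock: 9.2
position: [0.6012, 0.0986, 0.1061]
tool_rot: [-3.141, 0.0, 1.621]
force: [-0.9, -0.2, -1.1]
grip_width: 0.0431
finger_force: 51.2
```

Emit:
move_arm(plan=[[[0, 0, 0.5, 0, 0, 0, -1], [0, 0, 0.5, 0, 0, 0, -1], [0, 0, 0.5, 0, 0, 0, -1], [0, 0, 0.5, 0, 0, 0, -1], [0, 0, 0.5, 0, 0, 0, -1], [0, 0, 0.5, 0, 0, 0, -1], [0, 0, 0.5, 0, 0, 0, -1], [0, 0, 0.5, 0, 0, 0, -1], [0, 0, 0.4, 0, 0, 0, -1], [0, 0, 0, 0, 0, 0, -1]]])

```text
clock: 10.2
position: [0.601, 0.0979, 0.0168]
tool_rot: [-3.141, 0.0, 1.621]
force: [-0.2, -0.5, -1.1]
grip_width: 0.0433
finger_force: 51.3
```

Run:
```python
from h import *
import pickle
im=[]
for n,w in (('top',(.6,.17)),('scene',(.6,.17))):
    f=grab_frame(n);pickle.dump(f,open(n+'1.pkl','wb'))
    u,v=w2pix(f,[*w,.04]).astype(int);print(n,u-40,v-50)
    c=f['color'][v-50:v+50,u-40:u+40,::-1];im.append(cv2.resize(c,(400,500),interpolation=cv2.INTER_CUBIC))
cv2.imwrite('pics/p.png',np.clip(np.hstack(im)*1.5,0,255).astype(np.uint8))
```

```text
top 172 137
scene 280 226
```

View pics/p.png

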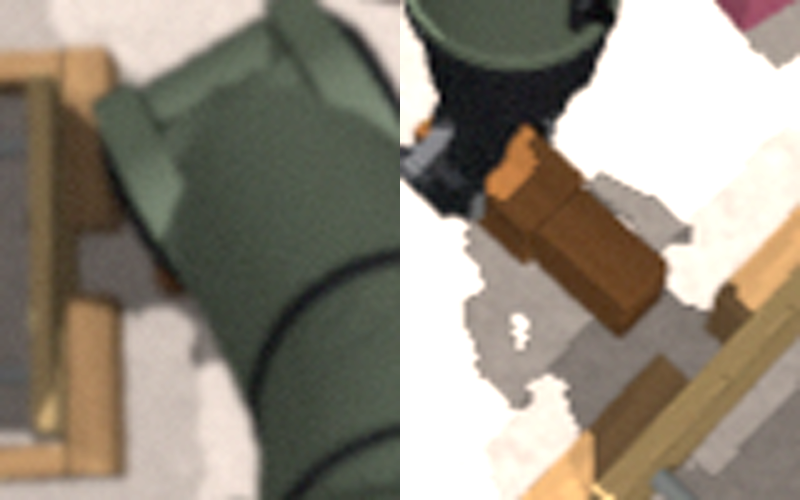

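The scene crop shows the nose tip at about (640,290), heading for the slot between about (715,320) and (665,365). I'll take a bigger crop to measure the lateral offset.

Run:
```python
from h import *
import pickle
f=pickle.load(open('scene1.pkl','rb'));c=f['color'][245:315,290:380,::-1].astype(float)/255
c=np.clip(c**.6,0,1)*255
cv2.imwrite('pics/s.png',cv2.resize(c.astype(np.uint8),(720,560),interpolation=cv2.INTER_CUBIC))
```

```text
(no output)
```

View pics/s.png

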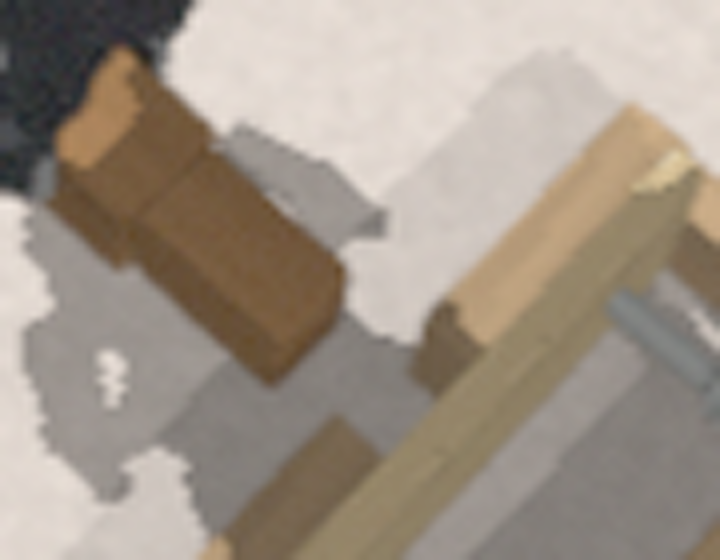

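```bash
cat > rel.py <<'E'
from m import *
import pickle
f=pickle.load(open('scene1.pkl','rb'));np.set_printoptions(precision=4,suppress=True)
P=[(-.025,.0195,.046),(-.025,.0195,0),(-.025,-.0195,.046),(-.025,.122,.046)]
U=un([(437,303),(413,372),(338,415),(633,103)],8,(290,245))
q,r=fit(f,P,U,[.594,.245,1.622]);print('lane',q,np.degrees(q[2]));print(r.T)
P=[(.1,.017,.044),(.1,-.017,.044),(.1,-.017,0),(.1,.017,0),(.04,.017,.044),(.04,-.017,.044)]
U=un([(343,268),(268,347),(272,385),(340,305),(213,150),(135,215)],8,(290,245))
c,r=fit(f,P,U,[.6,.1,1.622]);print('cleat',c,np.degrees(c[2]));print(r.T)
d=c[:2]-q[:2]
for a in (q[2],1.6224): print('cleat in lane',np.cos(a)*d[0]+np.sin(a)*d[1],-np.sin(a)*d[0]+np.cos(a)*d[1])
E
python3 rel.py
```

```text
lane [0.5945 0.2487 1.6296] 93.36926258226715
[[-1.11   -0.394   0.6593  0.6711]
 [ 2.0004  0.3602 -0.7194 -0.9518]]
cleat [0.6026 0.0969 1.6277] 93.2588946153078
[[ 1.3398  1.4526 -0.5227 -0.0931 -0.947  -0.4804]
 [-0.1774 -0.4776  1.3582  2.0585 -1.3427 -0.3604]]
cleat in lane -0.15204301268448506 0.0007444299642680383
cleat in lane -0.15204443122738878 -0.0003504495484810549
```

Emit:
move_arm(plan=[[[0, 0, 0.03, 0, 0, 0, -1], [0, 0, 0.03, 0, 0, 0, -1], [0, 0, 0.03, 0, 0, 0, -1], [0, 0, 0, 0, 0, 0, -1], [0, 0, 0, 0, 0, 0, -1], [0, 0, 0, 0, 0, 0, -1], [0, 0, 0, 0, 0, 0, -1], [0, 0, 0, 0, 0, 0, -1], [0, 0, 0, 0, 0, 0, -1], [0, 0, 0, 0, 0, 0, -1]]])

```text
clock: 11.3
position: [0.6011, 0.0979, 0.0161]
tool_rot: [3.141, 0.0, 1.621]
force: [-2.4, -0.4, 5.2]
grip_width: 0.0432
finger_force: 52.1
```

Emit:
move_arm(plan=[[[0, 0, -0.015, 0, 0, 0, -1], [0.2, 0, 0, 0, 0, 0, -1], [0.2, 0, 0, 0, 0, 0, -1], [0.2, 0, 0, 0, 0, 0, -1], [0.2, 0, 0, 0, 0, 0, -1], [0.2, 0, 0, 0, 0, 0, -1], [0.2, 0, 0, 0, 0, 0, -1], [0.2, 0, 0, 0, 0, 0, -1], [0.2, 0, 0, 0, 0, 0, -1], [0.2, 0, 0, 0, 0, 0, -1]]])

```text
clock: 12.3
position: [0.5992, 0.1342, 0.0162]
tool_rot: [-3.142, -0.0, 1.621]
force: [-0.2, 0.4, -1.7]
grip_width: 0.0432
finger_force: 51.3
```

Run:
```python
from h import *
import pickle
f=grab_frame('scene');pickle.dump(f,open('scene2.pkl','wb'));c=f['color'][245:315,290:380,::-1].astype(float)/255
c=np.clip(c**.6,0,1)*255
cv2.imwrite('pics/s2.png',cv2.resize(c.astype(np.uint8),(720,560),interpolation=cv2.INTER_CUBIC))
print(observe()['force'])
```

```text
[ 0.09860332  1.72395327 -1.67599354]
```

View pics/s2.png

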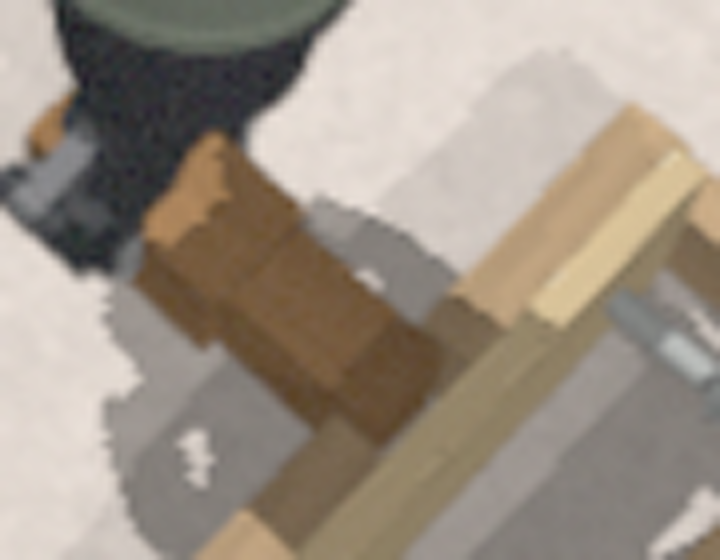

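The nose is inside the slot, tip at about (405,390), clear of both slot edges.

Emit:
move_arm(plan=[[[0, 0, 0.01, 0, 0, 0, -1], [0.1, 0, 0, 0, 0, 0, -1], [0.1, 0, 0, 0, 0, 0, -1], [0.1, 0, 0, 0, 0, 0, -1], [0.1, 0, 0, 0, 0, 0, -1], [0.1, 0, 0, 0, 0, 0, -1], [0.1, 0, 0, 0, 0, 0, -1], [0, 0, 0, 0, 0, 0, -1], [0, 0, 0, 0, 0, 0, -1], [0, 0, 0, 0, 0, 0, -1]]])

```text
clock: 13.35
position: [0.5987, 0.1463, 0.0161]
tool_rot: [3.141, -0.001, 1.621]
force: [0.3, -0.3, 4.2]
grip_width: 0.0433
finger_force: 52.1
```

Emit:
move_arm(plan=[[[0.1, 0, 0, 0, 0, 0, -1], [0.1, 0, 0, 0, 0, 0, -1], [0.1, 0, 0, 0, 0, 0, -1], [0.1, 0, 0, 0, 0, 0, -1], [0.1, 0, 0, 0, 0, 0, -1], [0.1, 0, 0, 0, 0, 0, -1], [0, 0, 0, 0, 0, 0, -1], [0, 0, 0, 0, 0, 0, -1], [0, 0, 0, 0, 0, 0, -1], [0, 0, 0, 0, 0, 0, -1]]])

```text
clock: 14.35
position: [0.5982, 0.1561, 0.0161]
tool_rot: [-3.141, 0.002, 1.62]
force: [-0.4, -9.5, 9.0]
grip_width: 0.0432
finger_force: 52.5
```

Emit:
move_arm(plan=[[[0, 0, -0.01, 0, 0, 0, -1], [0.1, 0, 0, 0, 0, 0, -1], [0.1, 0, 0, 0, 0, 0, -1], [0.1, 0, 0, 0, 0, 0, -1], [0, 0, 0, 0, 0, 0, -1], [0, 0, 0, 0, 0, 0, -1], [0, 0, 0, 0, 0, 0, -1], [0, 0, 0, 0, 0, 0, -1], [0, 0, 0, 0, 0, 0, -1], [0, 0, 0, 0, 0, 0, -1]]])

```text
clock: 15.35
position: [0.5978, 0.1616, 0.0161]
tool_rot: [-3.141, 0.003, 1.62]
force: [0.6, -11.4, 7.6]
grip_width: 0.043
finger_force: 52.3
```

Run:
```python
from h import *
import pickle
f=grab_frame('scene');pickle.dump(f,open('scene3.pkl','wb'));c=f['color'][245:315,290:380,::-1].astype(float)/255
c=np.clip(c**.6,0,1)*255
cv2.imwrite('pics/s3.png',cv2.resize(c.astype(np.uint8),(720,560),interpolation=cv2.INTER_CUBIC))
print(observe()['force'])
for x in(0,.005,.01,.015,.02):  # board front top edge ends in the crop, by travel
    a=1.625;e=lambda X,Y,Z:np.round((w2pix(f,[.5945+np.cos(a)*X-np.sin(a)*Y,.2475+np.sin(a)*X+np.cos(a)*Y,Z])-[290,245])*8)
    print(x,e(x,.1,.082),e(x+.012,.1,.082),e(x,0,.082))
```

```text
[ -0.26815357 -10.87119616   7.10529937]
0 [677. 139.] [710. 165.] [462. 370.]
0.005 [691. 150.] [724. 176.] [476. 382.]
0.01 [705. 161.] [738. 187.] [489. 394.]
0.015 [719. 172.] [752. 198.] [503. 406.]
0.02 [733. 183.] [766. 210.] [517. 418.]
```

View pics/s3.png

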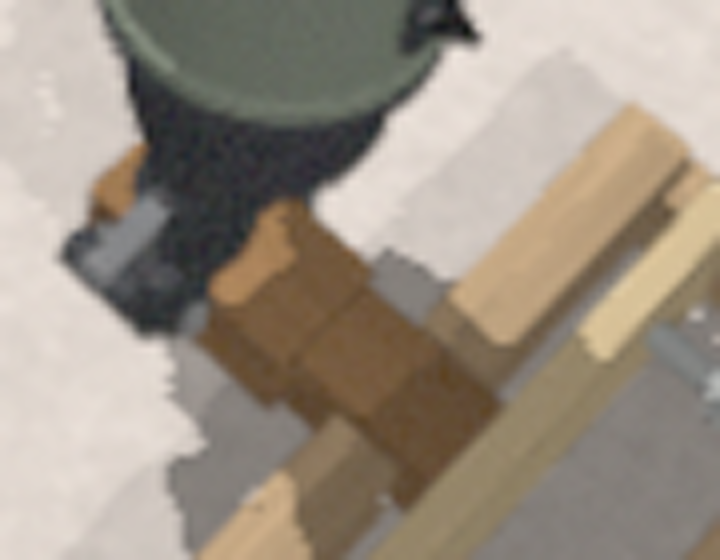

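The board has moved clear of the sill; its front edge shifted by about 14 mm. Only the cleat reaches it. I'll take off some of the down-pressure (friction) and advance the last 5 mm.

Emit:
move_arm(plan=[[[0, 0, -0.015, 0, 0, 0, -1], [0.05, 0, 0, 0, 0, 0, -1], [0.05, 0, 0, 0, 0, 0, -1], [0.05, 0, 0, 0, 0, 0, -1], [0.05, 0, 0, 0, 0, 0, -1], [0.05, 0, 0, 0, 0, 0, -1], [0, 0, 0, 0, 0, 0, -1], [0, 0, 0, 0, 0, 0, -1], [0, 0, 0, 0, 0, 0, -1], [0, 0, 0, 0, 0, 0, -1]]])

```text
clock: 16.4
position: [0.5975, 0.166, 0.0162]
tool_rot: [-3.141, 0.003, 1.619]
force: [1.6, -12.3, 3.2]
grip_width: 0.0429
finger_force: 52.0
```

Run:
```python
from h import *
import pickle
g=[pickle.load(open('scene2.pkl','rb')),pickle.load(open('scene3.pkl','rb')),grab_frame('scene')]
pickle.dump(g[2],open('scene4.pkl','wb'))
o=observe();print(o['position'],o['force'],o['clock'])
# profiles along push direction over the board's top front edge at several Y
a=1.6265
for Y in (.03,.04,.05,.06,.07,.08):
    X=np.arange(-.02,.06,.0005);pr=[]
    for f in g:
        u=np.array([w2pix(f,[.5945+np.cos(a)*x-np.sin(a)*Y,.248+np.sin(a)*x+np.cos(a)*Y,.082]) for x in X]).astype(np.float32)
        c=cv2.remap(f['color'],u[None,:,0],u[None,:,1],cv2.INTER_LINEAR)[0].astype(float)
        yl=(c[:,0]+c[:,1]-2*c[:,2])/c.sum(1)  # yellowness
        pr.append(cv2.GaussianBlur(yl[None],(9,1),1.5)[0])
    res=[]
    for p in pr[1:]:
        m=X<.014;best=min((np.mean((np.interp(X[30:75]+s,X,p)-pr[0][30:75])**2),s) for s in np.arange(0,.03,.0005));res.append((round(best[1]*1e3,1),round(best[0],5)))
    print(Y,res)
```

```text
[0.59752305 0.16601652 0.01615502] [  1.12426272 -13.22486781   4.53330564] 16.45
0.03 [(np.float64(18.0), np.float64(0.00434)), (np.float64(22.5), np.float64(0.00511))]
0.04 [(np.float64(17.5), np.float64(0.00264)), (np.float64(22.0), np.float64(0.00363))]
0.05 [(np.float64(15.0), np.float64(0.00565)), (np.float64(20.5), np.float64(0.00641))]
0.06 [(np.float64(17.0), np.float64(0.00359)), (np.float64(21.5), np.float64(0.00295))]
0.07 [(np.float64(14.0), np.float64(3e-05)), (np.float64(18.5), np.float64(1e-05))]
0.08 [(np.float64(16.5), np.float64(7e-05)), (np.float64(19.5), np.float64(3e-05))]
```

Emit:
move_arm(plan=[[[0, 0, -0.008, 0, 0, 0, -1], [0, 0, 0, 0, 0, 0, -1], [0, 0, 0, 0, 0, 0, -1], [0, 0, 0, 0, 0, 0, -1], [0, 0, 0, 0, 0, 0, -1], [0, 0, 0, 0, 0, 0, -1], [0, 0, 0, 0, 0, 0, -1], [0, 0, 0, 0, 0, 0, -1], [0, 0, 0, 0, 0, 0, -1], [0, 0, 0, 0, 0, 0, -1]]])

```text
clock: 17.45
position: [0.5975, 0.1662, 0.0162]
tool_rot: [-3.141, 0.003, 1.619]
force: [1.9, -12.7, 2.0]
grip_width: 0.0435
finger_force: 51.7
```

Emit:
move_arm(plan=[[[0, 0, 0, 0, 0, 0, -1], [0, 0, 0, 0, 0, 0, -1], [0, 0, 0, 0, 0, 0, -1], [0, 0, 0, 0, 0, 0, -1], [0, 0, 0, 0, 0, 0, -1], [0, 0, 0, 0, 0, 0, -1], [0, 0, 0, 0, 0, 0, -1], [0, 0, 0, 0, 0, 0, -1], [0, 0, 0, 0, 0, 0, -1], [0, 0, 0, 0, 0, 0, -1]]])

```text
clock: 18.45
position: [0.5975, 0.1662, 0.0162]
tool_rot: [-3.141, 0.003, 1.619]
force: [1.6, -11.7, 2.1]
grip_width: 0.0433
finger_force: 51.7
```

```bash
python3 -c "
from h import *
o=observe();print(o['force'],o['position'],o['clock']);print(job_done())"
```

```text
[  1.5814374  -11.70790914   2.1272086 ] [0.59749965 0.16616845 0.01622113] 18.45
the job is handed in; nothing more can be done
None
```

I handed the job in at 18.45 s: the long-nosed cleat's nose is through the slot and held against the pusher board, pushed back about 19–20 mm (about 10 N by its spring; the wrist read about 12 N, some of it probably friction), for about 2.5 s and still holding; no verdict came back.

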